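Load the marking jig and lower the hood lid

ROBOT

A 7-joint arm with a two-finger parallel gripper is mounted at the origin on the work surface. World frame = base frame: x ahead of the robot, y to its left, z up, the work surface at z = 0. Lengths are in m, angles in rad, forces in N, time in s.
With the tool pointing down it reaches from about 0.4 to 0.9 m from the base axis. Payload 5.5 kg.
Tool frame: the origin (TCP) lies at the very end of the fingers, on their centre line; the grasp point (between the pads) lies 19 mm behind it; z points along the fingers, y is the line along which they close (so a half turn about z gives the same grasp; the last joint's range is limited). The gripper opens to 92 mm and grips with 3 to 60 N. Pads are 19 mm wide; open, the fingers measure 130 mm over their backs; the gripper's body (75 mm by 190 mm) begins 47 mm behind the grasp point.
Start: joints at [1.406, 0.501, -0.427, 1.55, 0.221, 1.138, -0.21], TCP at [0.27, -0.591, 0.227] pointing down, gripper open.
Joint ranges: [-2.88, 2.88], [-0.31, 2.03], [-1.54, 1.56], [0.2, 2.42], [-1.41, 4.55], [0.19, 2.02], [-2.57, 2.57]. Speed limits (rad/s): [2.57, 2.57, 3.14, 3.14, 3.14, 3.14, 3.14].

INTERFACE

Orientations are given as [roll, pitch, yaw] about the fixed x, y, z axes, in that order (R = Rz(yaw) Ry(pitch) Rx(roll)).
In Python, from plant import robot gives the robot as it stands.
- The arm moves only by the shell command python3 -m handwheel 'ROWS' [FORCE]. ROWS is JSON, a list of rows, each a list of 7 numbers: the turn, a rotation vector about the tool's x, y, z in rad, then the shift along the tool's x, y, z in m, then the finger opening in m, from 0 to 0.0918. A call has 1 to 5 rows; each row shifts and turns the commanded pose from where the row before left it, along the tool's axes as they then stand; what a row does not reach is not made up. A row lasts 1/8 s, in which the tool goes at most 62.5 mm and 10.7 degrees, less where a joint would pass 70% of its speed; a pose out of reach is approached as far as the arm can. A call with a gripper value outside its range is refused whole. The fingers move at their own pace and stop on an object; FORCE is the grip in N (left out, the last holds). Time passes only in rows, so rows that do not move let the fingers close. It gives the time, the measured TCP pose, the force, the opening and the grip force at its end, in the units of the state.
- robot.get_state(): the state, without advancing time (a new reading comes with each control period).
- robot.read_camera(name): name is "side" or "top"; returns a dict with "color" (480x640x3 uint8, blue, green, red), "z_map" (480x640 float32, m along the optical axis (not along the pixel's ray), 0 where there is no reading), "camera_matrix" (3x3 intrinsics, pixels), "world_to_cam" (4x4, takes a point from world to camera coordinates). Camera axes: x right, y up, looking along -z (the intrinsics and any distortion apply to the point x, -y, -z); pixel columns grow to the right and rows downward; lengths in m; the calibration is good to about 2 mm. A picture is of the moment at which its call begins.
- robot.hand_in(): hands the job in; it is judged then, once.
Trained networks look in the newest picture that a camera, given by its name, has taken for a name from the list of things; names that differ only in an ending like _2 or _b are one class to them, and where a whole thing is asked for, a point or a joint stands for the part that bears it (a point fixed in the world has none). Each returns a list of dicts, best first, with "p" (0 to 1); they miss things now and then, are a little off and sometimes report something else, mostly with a low value. They report only what shows in the picture. A call takes as long as a camera call. They do not tell look-alikes from the thing itself.
- robot.boxes_of(camera, thing): "bbox" ([centre column, centre row, width, height] in pixels, round what is visible of it).
- robot.cut_out(camera, thing): "region" (480x640 bool, what is visible of it) and "bbox" ([centre column, centre row, width, height] in pixels, round what is visible of it).
- robot.mark_of(camera, thing): "centre" ([column, row] in pixels: a listed point, or the origin of a listed thing).
The state is a dict: "time_s": time; "joints": joint angles; "qvel": joint speeds; "joint_torque": joint torques, N m; "ee_pos": TCP position; "tcp_rot": TCP orientation; "force": force on the tool from outside, world axes, zero at the start; "torque": the same for the moment, N m; "grip_width": finger opening in m; "grip_force": force on a finger pad.
Only numpy, scipy, OpenCV 4.12 (cv2) and the standard library are available. Lean on these libraries where they do the work, as an engineer would, in place of code of your own. Each camera call takes 0.05 s, during which the arm holds its last target. There are 200 camera calls.

TASK

At the laser marking station, take the plain full-length blank out of the sloped rack (leave the short one and the stepped one where they are) and stand it upright in the slot of the jig inside the open hood, gently and down to the bottom of the slot. Then lower the hood's hinged lid over it under control, never letting it drop or slam, until it is fully closed. Leave the other things on the bench where they are.

Things in the scene. Friction and masses are not known exactly. Their poses are not given: they have to be found in the camera images.
- hood: Open-topped grey steel box, fixed: 140 (x) by 190 (y) by 105 high, walls and floor 6 thick. Origin: centre of its underside. Its lid is hinged along its +x top rim; its front is -x. It may stand on the left or right of the bench, swapped with the rack, turned up to 0.3 rad.
- lid (a joint): Lid angle, rad: 0 = closed, flat on the hood's rim; grows as it opens; 1.57 = upright, stop at 1.85. Starts at 1.55 to 1.8. Light friction holds it near upright; below about 1.2 it falls shut unless held. The lid is a 140 by 190 plate, 8 thick, 0.25 kg, grey frame with green window; its underside lies in the hinge plane (rim height) when closed.
- lid_tongue (a point): Grip point on the flat tongue at the middle of the lid's free edge, in the lid's plane: 24 wide (along y), 8 thick, reaching 45 past the edge. The point is 30 past the edge, 170 from the hinge axis, mid-thickness. Axes are the lid's: -x from hinge to tongue, y along the hinge, z out of its outer (upper) face. Closed, it points to the hood's -x, 109 above the bench.
- lid_hinge (a point): Middle of the lid's hinge axis, on the hood's +x top rim (105 above the bench); axes turn with the lid, y along the hinge.
- jig_slot (a point): Centre of the mouth of the jig's slot. The jig is a fixed aluminium block 70 (x) by 60 (y) by 30 high on the hood's floor, its top 36 above the bench; its one slot is 39 (along x) by 15 (y), 25 deep, vertical, mouth chamfered 2. x along the slot's length, z up. The jig's place and yaw (to 0.2 rad) in the hood vary.
- rack: Fixed dark steel rack: a block 60 by 220 by 36 thick, tilted 30 degrees so its top face looks up and to its +x side (away from robot), on a foot 100 by 220. Three slots 38 by 14, 28 deep, at y = -70, 0, 70, each holding a leaning blank. Origin: centre of its underside on the bench. Top face centre 59 above the bench, at x = 18.
- blank: The blank to load: plain aluminium bar 36 (own x) by 12 (y) by 84 long (z), about 0.1 kg. Origin: centre of its bottom end; z runs along it to the top end. Starts in any one of the rack's slots, leaning 30 degrees or slightly more from vertical towards the rack's +x side, 56 of it standing out of the rack's face.
- short_blank: Aluminium bar 36 by 12 by 60 long in another rack slot; stays there. Origin and axes as the blank's.
- stepped_blank: Aluminium bar 84 long, 12 thick, 36 wide for its lower 46 and 16 wide above; in another rack slot; stays there. Origin and axes as the blank's.
- jar: Bystander: white plastic bottle with black cap, diameter 52, 120 high, standing nearest the robot between hood and rack. Origin: centre of its underside.
- gauge: Bystander: turned steel gauge on a round foot, diameter 56, 96 high. Origin: centre of its underside.
- tape: Bystander: yellow ring (tape core), outer diameter 90, 24 high, lying flat. Origin: centre of its underside.
- mug: Bystander: white mug, diameter 76, 90 high, at the right. Origin: centre of its underside.
- bin: Bystander: open black plastic bin 140 by 100 by 60 high, at the left. Origin: centre of its underside.
- driver: Bystander: screwdriver lying at the back of the bench. Origin: below its middle.
- profile: Bystander: aluminium angle 30 by 30, 160 long, lying at the right.
Not all that is in view belongs to the job. What is shaped like the blank but blue or red is not meant.

How it is judged:
On the way, in this order (a step that is already met when the one before it is completed fails the run):
1. the plain full-length blank stands upright at the bottom of the jig's slot, the lid still open (horizontal distance between blank and jig_slot below 0.006 m and z of blank in the frame of jig_slot below -0.02 m and angle between blank's own z axis and vertical below 0.17 rad and value of joint lid above 1 rad), for 0.2 s.
2. the lid is fully closed over it (horizontal distance between blank and jig_slot below 0.006 m and z of blank in the frame of jig_slot below -0.02 m and angle between blank's own z axis and vertical below 0.17 rad and value of joint lid below 0.04 rad), for 0.2 s.
At the end, for the whole second after the job is handed in: The plain blank stands in the jig's slot (within 6 mm of the slot's centre, its foot at least 20 mm below the mouth, within 0.17 rad of upright) at rest; the lid is closed to within 0.04 rad; the short and stepped blanks are within 20 mm, and the bystanders within 30 mm, of where they started (all of step 2 and distance of each of short_blank, stepped_blank from where it was at the start of the episode below 0.02 m and linear speed of blank below 0.02 m/s and distance of each of jar, gauge, tape, mug, bin, driver, profile from where it was at the start of the episode below 0.03 m); the robot touches nothing.
It fails at once if the lid drops or slams (closes faster than 1.8 rad/s) (velocity of joint lid below -1.8 rad/s).
It fails at once if the blank is dropped or rammed into the slot (faster than 0.5 m/s there) (horizontal distance between blank and jig_slot below 0.02 m and z of blank in the frame of jig_slot below 0.02 m and linear speed of blank above 0.5 m/s).
It fails at once if another blank is pulled out of the rack (distance of any of short_blank, stepped_blank from where it was at the start of the episode above 0.03 m).
It fails at once if a bystander is knocked away (distance of any of jar, gauge, tape, mug, bin, driver, profile from where it was at the start of the episode above 0.05 m).
It also fails if it takes over 70 s, if anything falls off the work surface, if the arm or the gripper's body presses on something with over 40 N, if the wrist force passes 120 N, or if a joint passes its speed limit or range.

## Working session

There is one attempt and no reset: what is moved stays moved. The work goes in short steps, Python scripts to look and compute and a shell command to move; the robot and the scene stay as the last step left them, time stands still between calls to the robot, and variables do not carry over. Pictures are saved under pics/ and viewed, at most 10 in all, crops included, and the job is handed in when it is done.

```bash
ls; mkdir -p pics
cat > h.py <<'E'
import numpy as np, cv2
from plant import robot
from scipy.spatial.transform import Rotation as R
def shot(n,save=None):
    c=robot.read_camera(n)
    if save: cv2.imwrite('pics/'+save,c['color'])
    return c
def cloud(c):
    K=c['camera_matrix'];z=c['z_map'];v,u=np.mgrid[0:480,0:640]
    P=np.stack([(u-K[0,2])/K[0,0]*z,-(v-K[1,2])/K[1,1]*z,-z,np.ones_like(z)],-1)
    W=P@np.linalg.inv(c['world_to_cam']).T
    W=W[...,:3]; W[z==0]=np.nan
    return W
def proj(c,p):
    K=c['camera_matrix'];q=c['world_to_cam']@np.r_[p,1]
    return [K[0,2]+K[0,0]*q[0]/-q[2],K[1,2]-K[1,1]*q[1]/-q[2]]
def ray(c,px,zw):
    K=c['camera_matrix'];T=np.linalg.inv(c['world_to_cam'])
    d=T[:3,:3]@np.array([(px[0]-K[0,2])/K[0,0],-(px[1]-K[1,2])/K[1,1],-1]);o=T[:3,3]
    return o+d*(zw-o[2])/d[2]
E
python3 - <<'E'
from h import *
np.set_printoptions(precision=3,suppress=True)
print(robot.get_state())
for n in('top','side'):
    c=shot(n,n+'0.png');W=cloud(c);np.savez('/tmp/'+n,W=W,col=c['color'],T=c['world_to_cam'],K=c['camera_matrix'])
    print(n,c['camera_matrix'].tolist(),np.linalg.inv(c['world_to_cam'])[:3].tolist(),np.mean(c['z_map']>0))
    for t in['hood','lid','lid_tongue','lid_hinge','jig_slot','rack','blank','short_blank','stepped_blank','jar','gauge','tape','mug','bin']:
        print(t,[(np.round(m['centre']).tolist(),round(m['p'],2)) for m in robot.mark_of(n,t)[:4]])
E
```

```text
pics
{'time_s': 0.0, 'joints': array([ 1.406,  0.502, -0.427,  1.551,  0.221,  1.138, -0.21 ]), 'qvel': array([ 0.   ,  0.   ,  0.002, -0.001, -0.001, -0.   , -0.001]), 'joint_torque': array([  0.   , -56.661,  -5.816, -27.912,  -0.068,   0.031,   0.   ]), 'ee_pos': array([ 0.269, -0.591,  0.226]), 'tcp_rot': array([-3.14 , -0.   ,  0.428]), 'force': array([-0.59 , -0.09 , -0.192]), 'torque': array([-0.022, -0.007, -0.05 ]), 'grip_force': 0.0, 'grip_width': 0.09156010867386777}
top [[455.91962222541275, 0.0, 318.15245106406627], [0.0, 455.91962222541275, 235.4270438471501], [0.0, 0.0, 1.0]] [[-0.015777388773632724, 0.9968265114785234, -0.07802550875862685, 0.43522368385323923], [-0.9997305313444463, -0.014398079350283245, 0.018208789327514834, 0.005981181409340459], [0.017027586477141067, 0.07829177047800014, 0.9967850620741583, 1.3001066294337824]] 0.995859375
hood [([149.0, 242.0], 0.56)]Traceback (most recent call last):
  File "<stdin>", line 8, in <module>
ValueError: it knows: bin, blank, driver, gauge, hood, jar, jig_slot, lid_hinge, lid_tongue, mug, profile, rack, short_blank, stepped_blank, tape
```

Run:
```python
from h import *
np.set_printoptions(precision=3,suppress=True)
for n in('top','side'):
    c=shot(n,n+'0.png');W=cloud(c);np.savez('/tmp/'+n,W=W,col=c['color'],T=c['world_to_cam'],K=c['camera_matrix'])
    if n=='side':print(n,c['camera_matrix'].tolist(),np.linalg.inv(c['world_to_cam'])[:3].tolist())
    for t in['hood','lid_tongue','lid_hinge','jig_slot','rack','blank','short_blank','stepped_blank','jar','gauge','tape','mug','bin']:
        o=[]
        for m in robot.mark_of(n,t)[:4]:
            u,v=np.round(m['centre']).astype(int); o.append(([u,v],round(m['p'],2),W[min(v,479),min(u,639)].round(3).tolist()))
        print(t,o)
```

```text
hood [([np.int64(247), np.int64(243)], 0.72, [0.516, 0.18, 0.039])]
lid_tongue [([np.int64(227), np.int64(195)], 0.67, [0.607, 0.189, 0.291])]
lid_hinge [([np.int64(238), np.int64(210)], 0.83, [0.596, 0.191, 0.128])]
jig_slot []
rack [([np.int64(387), np.int64(238)], 0.84, [0.522, -0.203, 0.072]), ([np.int64(316), np.int64(156)], 0.7, [0.769, -0.015, -0.002])]
blank [([np.int64(390), np.int64(324)], 0.93, [0.285, -0.214, 0.017]), ([np.int64(444), np.int64(186)], 0.91, [0.675, -0.385, 0.001]), ([np.int64(409), np.int64(287)], 0.61, [0.386, -0.272, 0.009]), ([np.int64(414), np.int64(229)], 0.51, [0.546, -0.279, 0.064])]
short_blank [([np.int64(391), np.int64(237)], 0.41, [0.524, -0.213, 0.077])]
stepped_blank [([np.int64(364), np.int64(239)], 0.46, [0.52, -0.141, 0.067])]
jar [([np.int64(321), np.int64(274)], 0.5, [0.428, -0.021, 0.122]), ([np.int64(365), np.int64(241)], 0.39, [0.514, -0.143, 0.074]), ([np.int64(236), np.int64(210)], 0.31, [0.596, 0.196, 0.126]), ([np.int64(241), np.int64(170)], 0.27, [0.73, 0.202, -0.0])]
gauge [([np.int64(388), np.int64(157)], 0.87, [0.759, -0.222, 0
[... 1512 characters left out ...]
, [0.522, -0.151, 0.083]), ([np.int64(351), np.int64(226)], 0.26, [0.5, -0.109, 0.066])]
stepped_blank [([np.int64(349), np.int64(222)], 0.51, [0.508, -0.125, 0.066])]
jar [([np.int64(374), np.int64(273)], 0.76, [0.429, 0.005, 0.022])]
gauge [([np.int64(259), np.int64(209)], 0.74, [0.766, -0.209, 0.015])]
tape [([np.int64(230), np.int64(321)], 0.71, [0.73, 0.192, 0.001])]
mug [([np.int64(400), np.int64(179)], 0.91, [0.396, -0.415, 0.019]), ([np.int64(374), np.int64(270)], 0.18, [0.429, 0.005, 0.031])]
bin [([np.int64(350), np.int64(224)], 0.67, [0.503, -0.112, 0.07]), ([np.int64(294), np.int64(442)], 0.58, [0.527, 0.465, 0.006]), ([np.int64(288), np.int64(296)], 0.27, [0.593, 0.197, 0.106])]
```

View pics/top0.png

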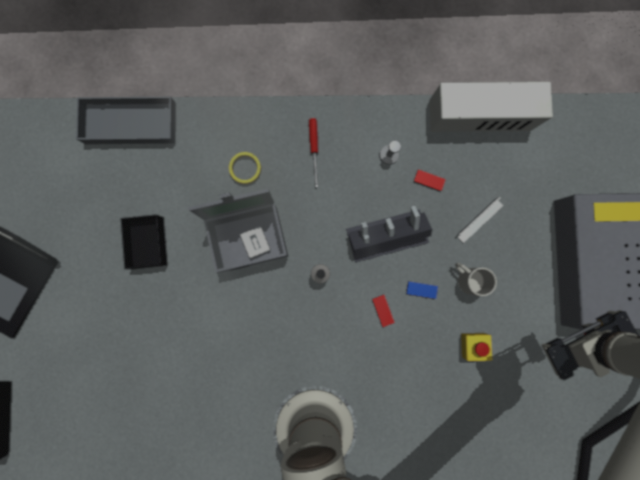

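View pics/side0.png

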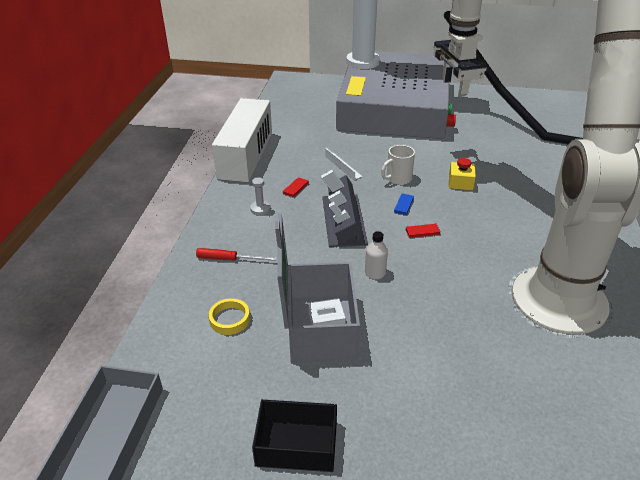

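The top view shows the hood on the left (about 247,240) with the white jig at (256,242). The rack is on the right (390,235), holding three blanks at (364,230), (390,226) and (416,215). The red and blue look-alikes lie at (383,311), (430,181) and (422,290). Next I'll measure the geometry and enlarge the rack.

```bash
cat > m.py <<'E'
from h import *
np.set_printoptions(precision=4,suppress=True)
d={n:np.load('/tmp/%s.npz'%n) for n in('top','side')}
def crop(n,u0,u1,v0,v1,s): return cv2.resize(d[n]['col'][v0:v1,u0:u1],(int((u1-u0)*s),int((v1-v0)*s)),interpolation=cv2.INTER_CUBIC)
a=crop('top',335,445,195,265,5);b=crop('side',305,375,160,250,5)
im=np.zeros((800,550,3),np.uint8);im[:350,:550]=a;im[350:800,:350]=b
cv2.imwrite('pics/rack.png',cv2.resize(im,(412,600)))
def rect(p):
    r=cv2.minAreaRect(p[:,:2].astype(np.float32)*1000);return r
for n in d:
    W=d[n]['W'];X,Y,Z=np.moveaxis(W,-1,0)
    hood=(X>.4)&(X<.66)&(Y>.05)&(Y<.32)
    print(n,'rim',rect(W[hood&(abs(Z-.105)<.004)&(X<.60)]),(hood&(abs(Z-.105)<.004)).sum())
    j=W[hood&(abs(Z-.036)<.006)&(X>.46)&(X<.58)&(Y>.1)&(Y<.26)];
    m=(hood&(abs(Z-.036)<.005)&(d[n]['col'].min(-1)>130));print('jig',rect(W[m]),m.sum())
    l=W[hood&(Z>.13)]; c=l.mean(0);u,s,vt=np.linalg.svd(l-c);print('lid',c,vt[2],s,len(l), l[l[:,2].argmax()])
    rk=(X>.42)&(X<.62)&(Y>-.36)&(Y<-.08)
    f=W[rk&(Z>.035)&(Z<.08)]
    for k in range(30):   # ransac-ish robust plane
        if k==0: g=f
        c=np.median(g,0) if k==0 else g.mean(0);u,s,vt=np.linalg.svd(g-c,full_matrices=False);nn=vt[2]*np.sign(vt[2][2]);g=f[abs((f-c)@nn)<max(.003,.02*.8**k)]
    print('rackface',c,nn,len(g),'tilt',np.degrees(np.arccos(nn[2])),'yaw',np.arctan2(nn[1],nn[0]))
    bl=W[rk&(((W-c)@nn)>.012)&(Z<.2)];h=(bl-c)@nn
    lab=np.zeros(len(bl),int);ex=np.array([-nn[1],nn[0],0]);ex/=np.linalg.norm(ex);t=(bl-c)@ex
    hist,e=np.histogram(t,30,(-.12,.12));print(hist)
    np.savez('/tmp/bl_'+n,bl=bl,c=c,n=nn,ex=ex,t=t,h=h)
E
python3 m.py
```

```text
top rim ((527.0191650390625, 176.35263061523438), (140.9603729248047, 190.6581573486328), 12.78145980834961) 560
jig ((519.3722534179688, 158.5064697265625), (67.45039367675781, 59.02513885498047), 20.769535064697266) 406
lid [0.6017 0.1928 0.2075] [-0.9731 -0.2215  0.0633] [1.8414 1.4121 0.0649] 1148 [0.6049 0.2041 0.2943]
rackface [ 0.5396 -0.2105  0.061 ] [0.4836 0.1196 0.8671] 1100 tilt 29.87926121715941 yaw 0.24238727677438082
[ 0  0  0  0  1 56 86  0  0  0  0  0  0  8 45 33  0  0  0  0  0  0 20 59
 11  0  0  0  0  0]
side rim ((528.48779296875, 176.615966796875), (146.13150024414062, 197.3470458984375), 12.411144256591797) 854
jig ((518.3963623046875, 159.25550842285156), (70.90103912353516, 63.45685577392578), 21.34721565246582) 543
lid [0.5961 0.2201 0.2137] [-0.9761 -0.2074  0.0652] [1.6964 1.2804 0.0646] 817 [0.6087 0.194  0.293 ]
rackface [ 0.5308 -0.1889  0.0635] [0.4788 0.1226 0.8693] 572 tilt 29.619866624119076 yaw 0.2505740535416791
[  0   1  29 163  32   0   0   0   0   0   2  35  77   6   0   0   0   0
   0   9  61  90   1   0   0   0   0   0   0   0]
```

View pics/rack.png

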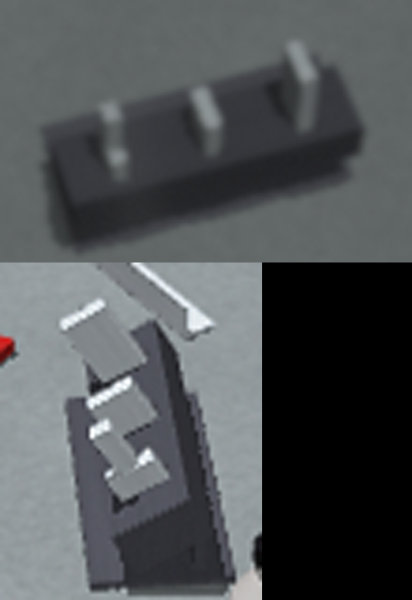

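The three candidates in the rack, with top-view pixels:
- (364,230) narrows above half height, so it is the stepped blank.
- (390,226) is full width but stands out only about 32 mm, so it is the short blank.
- (416,215) is full width with the longest projection, so it is the plain full-length blank.

The enlarged crop confirms this. The red and blue bars are decoys. Next I'll fit its pose.

```bash
cat > b.py <<'E'
from m import *
for n in d:
    q=np.load('/tmp/bl_%s.npz'%n);W=d[n]['W'];c,nn,ex=q['c'],q['n'],q['ex'];w=np.cross(ex,nn)
    for lo,hi in(((-.09,-.055),(-.03,.03),(.05,.09)) if n=='top' else ((-.11,-.08),(-.045,-.01),(.03,.06))):
        k=(q['t']>lo)&(q['t']<hi);b=q['bl'][k];print(n,k.sum(),'h',np.percentile(q['h'][k],[2,98]),'t',np.percentile(q['t'][k],[3,50,97]),'w',np.percentile((b-c)@w,[3,50,97]),'mean',b.mean(0))
        if n=='side':
            hh=q['h'][k];f=b[hh<hh.max()-.01];cc=f.mean(0);u,s,vt=np.linalg.svd(f-cc);print('  side face',cc,vt[2],'long',vt[0],vt[1],s)
    tp=q['bl'][(q['t']<-.055 if n=='top' else q['t']<-.08)];hh=(tp-c)@nn;e=tp[hh>hh.max()-.004];print('  top-end',len(e),e.mean(0),e.min(0),e.max(0))
# slot in jig from dark pixels inside jig top
for n in d:
    W=d[n]['W'];T=d[n]['T'];K=d[n]['K'];col=d[n]['col'].min(-1)
    c={'world_to_cam':T,'camera_matrix':K}
    g=np.zeros((160,160),np.float32)
    yaw=.365;ux=np.array([np.cos(yaw),np.sin(yaw),0]);uy=np.array([-ux[1],ux[0],0]);o=np.array([.519,.1588,.036])
    a=np.linspace(-.04,.04,160);U=np.array([[proj(c,o+x*ux+y*uy) for y in a] for x in a],np.float32)
    g=cv2.remap(col,U[...,0],U[...,1],cv2.INTER_LINEAR);cv2.imwrite('pics/jig_%s.png'%n,cv2.resize(g,(480,480)))
    m=(g<150).astype(np.uint8);nl,lb,st,ce=cv2.connectedComponentsWithStats(m);
    for i in range(1,nl):
        if st[i,4]>100: print(n,st[i]*.5,'slot ctr x,y mm',(ce[i][1]-79.5)*80/159,(ce[i][0]-79.5)*80/159)
h=np.hstack([cv2.imread('pics/jig_%s.png'%n) for n in d]);cv2.imwrite('pics/jig.png',cv2.resize(h,(800,400)))
E
python3 b.py|grep -v -e rim -e lid
```

```text
jig ((519.3722534179688, 158.5064697265625), (67.45039367675781, 59.02513885498047), 20.769535064697266) 406
rackface [ 0.5396 -0.2105  0.061 ] [0.4836 0.1196 0.8671] 1100 tilt 29.87926121715941 yaw 0.24238727677438082
[ 0  0  0  0  1 56 86  0  0  0  0  0  0  8 45 33  0  0  0  0  0  0 20 59
 11  0  0  0  0  0]
jig ((518.3963623046875, 159.25550842285156), (70.90103912353516, 63.45685577392578), 21.34721565246582) 543
rackface [ 0.5308 -0.1889  0.0635] [0.4788 0.1226 0.8693] 572 tilt 29.619866624119076 yaw 0.2505740535416791
[  0   1  29 163  32   0   0   0   0   0   2  35  77   6   0   0   0   0
   0   9  61  90   1   0   0   0   0   0   0   0]
top 143 h [0.0138 0.0584] t [-0.0791 -0.07   -0.067 ] w [-0.0135 -0.0013  0.022 ] mean [ 0.5779 -0.2747  0.097 ]
top 86 h [0.0127 0.0346] t [-0.0091 -0.0015  0.0026] w [-0.0135  0.0011  0.0224] mean [ 0.5552 -0.209   0.0841]
top 90 h [0.0127 0.0592] t [0.0613 0.0679 0.0725] w [-0.0127 -0.0018  0.0124] mean [ 0.5405 -0.1408  0.0932]
  top-end 46 [ 0.5896 -0.2732  0.1071] [ 0.5751 -0.2821  0.0978] [ 0.6044 -0.2644  0.1173]
side 225 h [0.0128 0.0
[... 515 characters left out ...]
6] t [0.0391 0.0484 0.0537] w [-0.0091  0.0074  0.0237] mean [ 0.5408 -0.1369  0.0882]
  side face [ 0.5378 -0.1375  0.0836] [-0.2616  0.9651  0.0133] long [-0.5715 -0.1438 -0.8079] [ 0.7778  0.2189 -0.5892] [0.1314 0.0979 0.0459]
  top-end 19 [ 0.5879 -0.2707  0.1095] [ 0.5741 -0.2805  0.0992] [ 0.6041 -0.263   0.1185]
top [   0.    0.   80.   80. 6364.] slot ctr x,y mm 0.014784420225404969 -0.5619660907067635
top [  27.5   17.5   25.5   47.5 1953.5] slot ctr x,y mm 2.058488795308532 0.005344382683553887
side [   0.     0.    80.    80.  4246.5] slot ctr x,y mm 4.0523790587439015 1.0637246952170036
side [ 31.   20.5  17.   39.5 932.5] slot ctr x,y mm -0.37027669583691913 0.26425211189235404
```

```bash
sleep 1; ls pics
```

```text
jig.png
jig_side.png
jig_top.png
rack.png
side0.png
top0.png
```

View pics/jig.png

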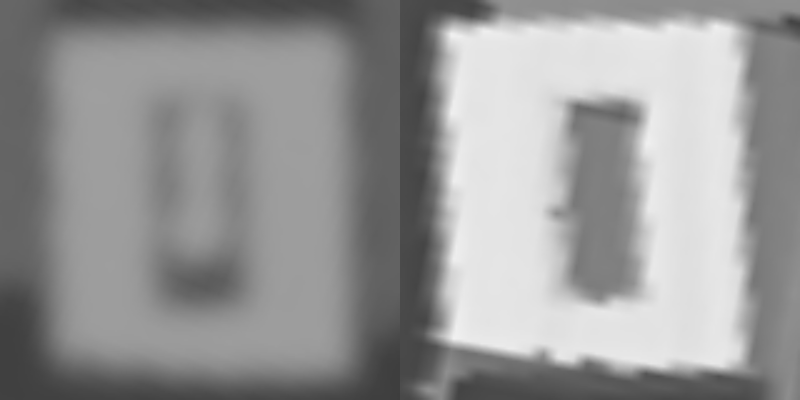

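The jig slot is centred at about (0.519, 0.159) with yaw 0.367. The plain blank's top end is at about (0.588, −0.274, 0.108), leaning 30° with rack yaw 0.245. I'll lift first and then go across.

```bash
cat > plan.py <<'E'
import sys
from h import *
np.set_printoptions(precision=4,suppress=True)
def plan(pos,rpy):
    s=robot.get_state();A=R.from_euler('xyz',s['tcp_rot']);B=R.from_euler('xyz',rpy);dp=np.array(pos)-s['ee_pos']
    print('t',s['time_s'],'pos',s['ee_pos'],'rpy',s['tcp_rot'],'F',s['force'],'w',s['grip_width'],s['grip_force'])
    print('turn',(A.inv()*B).as_rotvec(),'shift now-axes',A.inv().apply(dp),'goal-axes',B.inv().apply(dp))
if __name__=='__main__': a=list(map(float,sys.argv[1:7]));plan(a[:3],a[3:])
E
python3 -m handwheel '[[0,0,0,0,0,-0.06,0.05],[0,0,0,0.05,-0.0167,0,0.05],[0,0,0,0.05,-0.0167,0,0.05],[0,0,0,0.05,-0.0167,0,0.05],[0,0,0,0.05,-0.0167,0,0.05]]' 10
python3 -m handwheel '[[0,0,0,0.05,-0.0167,0,0.05],[0,0,0,0.05,-0.0167,0,0.05],[0,0,0,0.05,-0.0167,0,0.05],[0,0,0,0.05,-0.0167,0,0.05],[0,0,0,0.05,-0.0167,0,0.05]]'
python3 plan.py .617 -.267 .16 3.1416 .53 .245
```

```text
time_s: 2.12
ee_pos: [0.425, -0.4465, 0.287]
tcp_rot: [3.141, -0.0, 0.428]
force: [0.1, -0.5, -0.2]
grip_width: 0.0507
grip_force: 0.0
time_s: 2.75
ee_pos: [0.6179, -0.2669, 0.2869]
tcp_rot: [3.141, -0.0, 0.427]
force: [0.5, -0.5, -1.0]
grip_width: 0.0501
grip_force: 0.0
t 2.75 pos [ 0.6179 -0.2669  0.2869] rpy [ 3.1412 -0.0001  0.4274] F [ 0.4874 -0.5417 -1.0155] w 0.05012814291136315 0.0
turn [ 0.0488 -0.5286  0.178 ] shift now-axes [-0.0008 -0.0004  0.1269] goal-axes [ 0.0634 -0.0002  0.1099]
```

```bash
python3 -m handwheel '[[0.0122,-0.132,0.0445,0,0,0,0.05],[0.0122,-0.132,0.0445,0,0,0,0.05],[0.0122,-0.132,0.0445,0,0,0,0.05],[0.0122,-0.132,0.0445,0,0,0,0.05],[0,0,0,0,0,0,0.05]]'
python3 plan.py .617 -.267 .16 3.1416 .53 .245
```

```text
time_s: 3.38
ee_pos: [0.6176, -0.2654, 0.2818]
tcp_rot: [-3.136, 0.534, 0.252]
force: [0.0, 0.9, 0.6]
grip_width: 0.0501
grip_force: 0.0
t 3.375 pos [ 0.6176 -0.2654  0.2818] rpy [-3.1355  0.5342  0.2522] F [0.0469 0.9011 0.6404] w 0.05006622132134647 0.0
turn [-0.0024  0.0043  0.0062] shift now-axes [0.0611 0.002  0.1053] goal-axes [0.0607 0.0014 0.1056]
```

```bash
python3 -m handwheel '[[0,0,0.006,0.0305,0.001,0.03,0.05],[0,0,0,0.0305,0,0.03,0.05],[0,0,0,0,0,0.03,0.05],[0,0,0,0,0,0.015,0.05],[0,0,0,0,0,0,0.05]]'
python3 plan.py .5703 -.2782 .0759 3.1416 .53 .245
python3 - <<'E'
from h import *
a=shot('top');b=shot('side')
f=lambda c,u,v:cv2.resize(c['color'][v:v+100,u:u+100],(400,400),interpolation=cv2.INTER_CUBIC)
cv2.imwrite('pics/pre.png',np.hstack([f(a,370,170),f(b,285,120)]))
E
```

```text
time_s: 4.0
ee_pos: [0.6158, -0.2705, 0.1663]
tcp_rot: [3.138, 0.529, 0.237]
force: [-0.5, 0.8, 0.5]
grip_width: 0.0501
grip_force: 0.0
t 4.0 pos [ 0.6158 -0.2705  0.1663] rpy [3.1378 0.5287 0.2368] F [-0.4984  0.8183  0.4823] w 0.050104226967543936 0.0
turn [-0.0004 -0.0013 -0.0071] shift now-axes [ 0.0058 -0.0036  0.1013] goal-axes [ 0.006  -0.0036  0.1012]
```

View pics/pre.png

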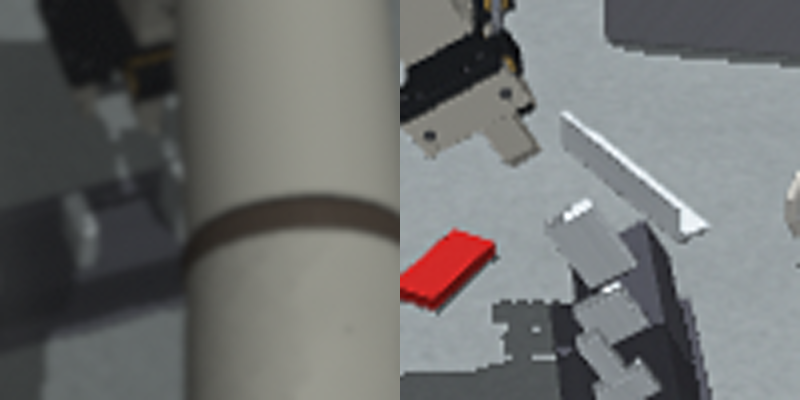

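The side crop shows the finger (about 518,150 in the crop) parallel to the plain blank (590,240) and short of it. The top view is blocked by the arm. I'll advance along the tool.

```bash
python3 -m handwheel '[[0,0,-0.007,0.006,-0.0035,0.02,0.05],[0,0,0,0,0,0.025,0.05],[0,0,0,0,0,0.025,0.05],[0,0,0,0,0,0.021,0.05],[0,0,0,0,0,0.01,0.05]]'
python3 -m handwheel '[[0,0,0,0,0,0,0.05]]'
python3 plan.py .5703 -.2782 .0759 3.1416 .53 .245
```

```text
time_s: 4.72
ee_pos: [0.5718, -0.2772, 0.0756]
tcp_rot: [-3.141, 0.528, 0.246]
force: [-0.7, 0.2, 0.2]
grip_width: 0.05
grip_force: 0.0
time_s: 4.85
ee_pos: [0.5718, -0.277, 0.0757]
tcp_rot: [-3.141, 0.529, 0.246]
force: [0.1, 0.4, 0.4]
grip_width: 0.0504
grip_force: 0.0
t 4.85 pos [ 0.5718 -0.277   0.0757] rpy [-3.1409  0.5287  0.2465] F [0.1399 0.3861 0.4278] w 0.050354598055725806 0.0
turn [ 0.0001 -0.0013  0.0013] shift now-axes [-0.0016  0.0008  0.0007] goal-axes [-0.0016  0.0008  0.0007]
```

Close gently, and view from the side.

```bash
python3 -m handwheel '[[0,0,0,0,0,0,0.02],[0,0,0,0,0,0,0.012],[0,0,0,0,0,0,0.005],[0,0,0,0,0,0,0.005]]' 8
python3 - <<'E'
from h import *
b=shot('side');a=robot.read_camera('top')
cv2.imwrite('pics/grip.png',cv2.resize(b['color'][140:240,280:400],(600,500),interpolation=cv2.INTER_CUBIC))
E
```

```text
time_s: 5.35
ee_pos: [0.5716, -0.2768, 0.0753]
tcp_rot: [-3.141, 0.529, 0.247]
force: [0.1, 0.7, 0.4]
grip_width: 0.0147
grip_force: 0.0
```

View pics/grip.png

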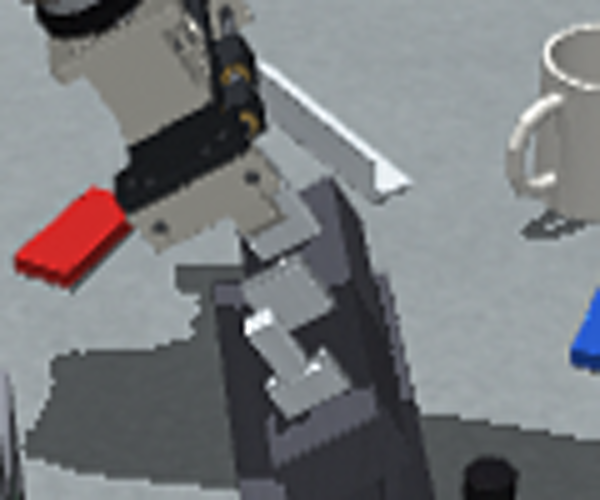

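The side crop shows the finger (262,213) on the plain blank's face, roughly on its axis, with the other two blanks untouched. The fingers are still closing.

```bash
python3 -m handwheel '[[0,0,0,0,0,0,0.005],[0,0,0,0,0,0,0.005]]' 12
python3 -m handwheel '[[0,0,0,0,0,0,0.005],[0,0,0,0,0,0,0.005]]' 30
```

```text
time_s: 5.7
ee_pos: [0.5716, -0.2776, 0.0751]
tcp_rot: [3.141, 0.529, 0.246]
force: [1.5, -3.3, -1.8]
grip_width: 0.0119
grip_force: 12.0
time_s: 5.95
ee_pos: [0.5716, -0.2775, 0.0751]
tcp_rot: [3.142, 0.529, 0.246]
force: [1.9, -3.8, -0.9]
grip_width: 0.012
grip_force: 30.0
```

```bash
python3 -m handwheel '[[0,0,0,0,0,-0.008,0.005],[0,0,0,0,0,-0.012,0.005],[0,0,0,0,0,-0.015,0.005],[0,0,0,0,0,-0.03,0.005],[0,0,0,0,0,-0.04,0.005]]'
python3 plan.py .519 .159 .28 3.1416 0 .367
```

```text
time_s: 6.58
ee_pos: [0.6228, -0.2616, 0.1665]
tcp_rot: [-3.135, 0.531, 0.25]
force: [1.0, 0.9, -1.5]
grip_width: 0.0115
grip_force: 30.0
t 6.575 pos [ 0.6228 -0.2616  0.1665] rpy [-3.1354  0.5306  0.2502] F [ 0.9654  0.8699 -1.4813] w 0.011539720230195167 29.999422430992126
turn [-0.037   0.5297 -0.1157] shift now-axes [-0.0544 -0.4338 -0.097 ] goal-axes [ 0.054  -0.4299 -0.1135]
```

```bash
python3 -m handwheel '[[0,0,0,-0.025,0,-0.043,0.005],[0,0,0,-0.025,0,-0.043,0.005],[-0.0092,0.1324,-0.029,0,0,0,0.005],[-0.0092,0.1324,-0.029,0,0,0,0.005],[-0.0092,0.1324,-0.029,0,0,0,0.005]]'
python3 -m handwheel '[[-0.0092,0.1324,-0.029,0,0,0,0.005],[0,0,0,0,-0.04,0,0.005],[0,0,0,0,-0.05,0,0.005],[0,0,0,0,-0.05,0,0.005],[0,0,0,0,-0.05,0,0.005]]'
python3 plan.py .519 .159 .28 3.1416 0 .367
```

```text
time_s: 7.2
ee_pos: [0.624, -0.2611, 0.2668]
tcp_rot: [-3.137, 0.126, 0.341]
force: [0.2, -0.4, -1.0]
grip_width: 0.0119
grip_force: 30.0
time_s: 7.82
ee_pos: [0.554, -0.0829, 0.2654]
tcp_rot: [3.139, -0.001, 0.368]
force: [1.4, 0.5, -1.4]
grip_width: 0.0119
grip_force: 30.0
t 7.825 pos [ 0.554  -0.0829  0.2654] rpy [ 3.1392 -0.0008  0.3684] F [ 1.4302  0.548  -1.4214] w 0.011883611626771071 29.998482763767242
turn [ 0.0024 -0.0008  0.0014] shift now-axes [ 0.0544 -0.2382 -0.0151] goal-axes [ 0.0541 -0.2383 -0.0145]
```

```bash
python3 -m handwheel '[[0,0,0,0,-0.05,0,0.005],[0,0,0,0,-0.05,0,0.005],[0,0,0,0,-0.05,0,0.005],[0,0,0,0,-0.05,0,0.005],[0,0,0,0,-0.038,0,0.005]]'
python3 -m handwheel '[[0.002,0,0,0.03,0,0,0.005],[0,0,0,0.024,0,0,0.005],[0,0,0,0,0,0,0.005]]'
python3 plan.py .519 .159 .28 3.1416 0 .367
cat > bl.py <<'E'
from h import *
np.set_printoptions(precision=4,suppress=True)
s=robot.get_state();p=s['ee_pos'];Rt=R.from_euler('xyz',s['tcp_rot']).as_matrix();print(p)
ims=[]
for n in('side','top'):
    c=shot(n);W=cloud(c);L=(W-p)@Rt   # tool-frame coords
    k=(L[...,2]>.004)&(L[...,2]<.07)&(abs(L[...,0])<.04)&(abs(L[...,1])<.02)&np.isfinite(L[...,0])
    q=L[k];print(n,len(q))
    if len(q)>30:
        print(' x pct',np.percentile(q[:,0],[2,10,50,90,98]),'y',np.percentile(q[:,1],[2,10,50,90,98]),'z',np.percentile(q[:,2],[2,50,98]))
        for lo in(.005,.015,.025,.035):
            g=q[(q[:,2]>lo)&(q[:,2]<lo+.01)]
            if len(g)>5: print('  z',lo,g[:,0].min(),g[:,0].max(),'y med',np.median(g[:,1]))
    u,v=np.int32(proj(c,p+Rt@[0,0,.02]));u=np.clip(u,50,589);v=np.clip(v,50,429)
    ims.append(cv2.resize(c['color'][v-50:v+50,u-50:u+50],(400,400),interpolation=cv2.INTER_CUBIC))
cv2.imwrite('pics/held.png',np.hstack(ims))
E
python3 bl.py
```

```text
time_s: 8.45
ee_pos: [0.4675, 0.1396, 0.2645]
tcp_rot: [3.139, -0.0, 0.37]
force: [-1.0, -0.3, -0.3]
grip_width: 0.0119
grip_force: 30.0
time_s: 8.82
ee_pos: [0.52, 0.1573, 0.2641]
tcp_rot: [-3.141, -0.0, 0.369]
force: [-0.3, -0.9, -1.5]
grip_width: 0.0118
grip_force: 30.0
t 8.825 pos [0.52   0.1573 0.2641] rpy [-3.1413 -0.0003  0.3688] F [-0.2741 -0.9121 -1.4593] w 0.011769340866070833 29.99944120645523
turn [-0.0003 -0.0003  0.0018] shift now-axes [-0.0003 -0.002  -0.0159] goal-axes [-0.0003 -0.0019 -0.0159]
[0.52   0.1573 0.2641]
side 314
 x pct [-0.0195 -0.0156 -0.0011  0.0143  0.0164] y [-0.01   -0.0083 -0.006  -0.0039 -0.0016] z [0.0053 0.0243 0.0452]
  z 0.005 -0.019542150896977174 0.017259928290317705 y med -0.005914128691135983
  z 0.015 -0.019880067300681002 0.016618404029332682 y med -0.006338542309780687
  z 0.025 -0.01994849998657978 0.016307221443159298 y med -0.0063884784400104104
  z 0.035 -0.019880520222468712 0.016130878692328307 y med -0.006007714373207393
top 0
```

View pics/held.png

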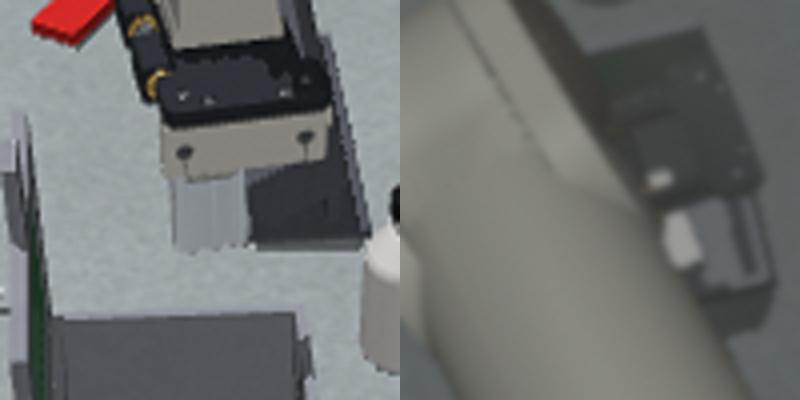

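The held crop shows the blank (210,215) hanging straight below the fingers, with the lid on the left and open. The blank's centre is 1.6 mm off the TCP in tool −x, and its foot is 46 mm below the TCP. I'll correct and lower to just above the jig.

```bash
python3 -m handwheel '[[0,0,0,0.001,-0.002,0.03,0.005],[0,0,0,0,0,0.04,0.005],[0,0,0,0,0,0.04,0.005],[0,0,0,0,0,0.04,0.005],[0,0,0,0,0,0.014,0.005]]'
python3 -m handwheel '[[0,0,0,0,0,0,0.005]]'
python3 plan.py .5202 .1596 .093 3.1416 0 .369
cat >> bl.py <<'E'
c=robot.read_camera('side');W=cloud(c);X,Y,Z=np.moveaxis(W,-1,0)
m=(abs(Z-.036)<.006)&(c['color'].min(-1)>130)&(X>.46)&(X<.58)&(Y>.1)&(Y<.23)
print('jig',cv2.minAreaRect(W[m][:,:2].astype(np.float32)*1000),m.sum())
u,v=np.int32(proj(c,[.519,.159,.05]))
cv2.imwrite('pics/over.png',cv2.resize(c['color'][v-40:v+40,u-40:u+40],(600,600),interpolation=cv2.INTER_CUBIC))
E
python3 bl.py
```

```text
time_s: 9.55
ee_pos: [0.518, 0.1559, 0.0977]
tcp_rot: [3.14, 0.004, 0.367]
force: [0.7, -0.8, -0.8]
grip_width: 0.0116
grip_force: 30.0
time_s: 9.68
ee_pos: [0.5199, 0.1568, 0.0995]
tcp_rot: [3.14, 0.001, 0.367]
force: [0.2, -0.4, -1.4]
grip_width: 0.0121
grip_force: 30.0
t 9.675 pos [0.5199 0.1568 0.0995] rpy [3.1398 0.0009 0.3666] F [ 0.1535 -0.4491 -1.3999] w 0.012068590579893557 29.999233782291412
turn [ 0.0018  0.0009 -0.0024] shift now-axes [ 0.0013 -0.0025  0.0065] goal-axes [ 0.0013 -0.0025  0.0065]
[0.5199 0.1568 0.0995]
side 493
 x pct [-0.0336 -0.0268  0.0008  0.0277  0.0339] y [-0.0193 -0.0159 -0.0051  0.0113  0.0179] z [0.0168 0.0616 0.0682]
  z 0.015 -0.019359675752119488 0.01650797734532511 y med -0.006209658690505542
  z 0.025 -0.019545859367750565 0.01621619173746337 y med -0.006420399811301906
  z 0.035 -0.019817948158088655 0.01607791148404085 y med -0.005608983860503666
top 0
jig ((518.686279296875, 158.66165161132812), (70.15740966796875, 66.959716796875), 21.159435272216797) 349
```

View pics/over.png

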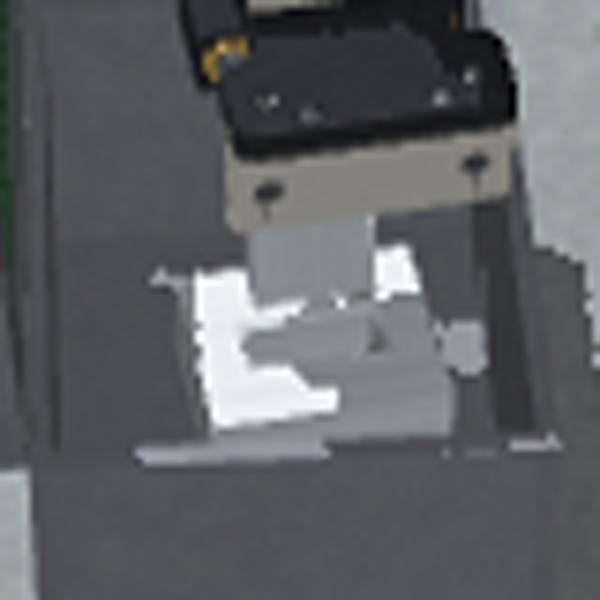

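The crop shows the blank's foot (310,290) hovering over the jig, with the slot (300,340) partly in shadow. The blank sits slightly to the far side, toward −y, which agrees with the numbers. I'll nudge it and recheck.

```bash
python3 -m handwheel '[[0.001,0,-0.001,0.001,-0.0025,0,0.005],[0,0,0,0,0,0.008,0.005],[0,0,0,0,0,0,0.005],[0,0,0,0,0,0,0.005]]'
python3 plan.py .5202 .1596 .057 3.1416 0 .369; python3 bl.py
```

```text
time_s: 10.32
ee_pos: [0.5205, 0.1594, 0.0913]
tcp_rot: [3.141, -0.0, 0.367]
force: [-0.5, -1.0, -1.8]
grip_width: 0.0118
grip_force: 30.0
t 10.325 pos [0.5205 0.1594 0.0913] rpy [ 3.1405 -0.0001  0.3674] F [-0.4816 -0.9737 -1.8195] w 0.011791581202279626 29.99931424856186
turn [ 0.0011 -0.0001 -0.0016] shift now-axes [-0.0002 -0.0003  0.0343] goal-axes [-0.0002 -0.0003  0.0343]
[0.5205 0.1594 0.0913]
side 488
 x pct [-0.0353 -0.0289  0.0001  0.0274  0.0329] y [-0.0189 -0.0152 -0.0051  0.0116  0.0184] z [0.0179 0.0536 0.0687]
  z 0.015 -0.018385922515675696 0.016805013746586668 y med -0.006496692122320505
  z 0.025 -0.01836406677329973 0.01630209143297771 y med -0.00610350198257998
  z 0.035 -0.018086055392570466 0.015538762600722721 y med -0.005846930241929652
top 0
jig ((518.59912109375, 159.65628051757812), (69.8997573852539, 65.6216049194336), 21.269712448120117) 279
```

Aligned. I'll insert slowly with a soft force check.

```bash
python3 -m handwheel '[[0,0,0,0,0,0.006,0.005],[0,0,0,0,0,0.005,0.005],[0,0,0,0,0,0.004,0.005],[0,0,0,0,0,0,0.005]]'
python3 plan.py .5202 .1596 .057 3.1416 0 .369
```

```text
time_s: 10.98
ee_pos: [0.5203, 0.1594, 0.0759]
tcp_rot: [3.141, 0.0, 0.367]
force: [-0.1, 0.5, -0.3]
grip_width: 0.0117
grip_force: 30.0
t 10.975 pos [0.5203 0.1594 0.0759] rpy [3.1407 0.0004 0.3675] F [-0.1243  0.5389 -0.3   ] w 0.011719750819551717 29.999274015426636
turn [ 0.0009  0.0004 -0.0015] shift now-axes [-0.     -0.0002  0.0189] goal-axes [-0.     -0.0002  0.0189]
```

```bash
python3 -m handwheel '[[0,0,0,0,0,0.005,0.005],[0,0,0,0,0,0.005,0.005],[0,0,0,0,0,0.004,0.005],[0,0,0,0,0,0.003,0.005],[0,0,0,0,0,0,0.005]]'
python3 plan.py .5202 .1596 .057 3.1416 0 .369
```

```text
time_s: 11.6
ee_pos: [0.5206, 0.1595, 0.0592]
tcp_rot: [3.141, -0.0, 0.367]
force: [0.5, -0.6, -0.5]
grip_width: 0.0117
grip_force: 30.0
t 11.6 pos [0.5206 0.1595 0.0592] rpy [ 3.1406 -0.0002  0.3674] F [ 0.4536 -0.5985 -0.5014] w 0.011665093844472587 29.9992436170578
turn [ 0.001  -0.0002 -0.0016] shift now-axes [-0.0003 -0.0003  0.0022] goal-axes [-0.0003 -0.0003  0.0022]
```

```bash
python3 -m handwheel '[[0,0,0,0,0,0.0015,0.005],[0,0,0,0,0,0.0015,0.005],[0,0,0,0,0,0,0.005]]'; python3 plan.py .5202 .1596 .057 3.1416 0 .369
```

```text
time_s: 11.98
ee_pos: [0.521, 0.1597, 0.0586]
tcp_rot: [3.139, -0.001, 0.368]
force: [-6.0, -2.4, 18.1]
grip_width: 0.0117
grip_force: 30.0
t 11.975 pos [0.521  0.1597 0.0586] rpy [ 3.1389 -0.001   0.3676] F [-5.9721 -2.4045 18.0758] w 0.01171318588920404 30.00240594148636
turn [ 0.0027 -0.001  -0.0014] shift now-axes [-0.0007 -0.0002  0.0016] goal-axes [-0.0007 -0.0002  0.0016]
```

The foot is on the slot bottom, with 18 N of contact. I'll release, rise, and check.

```bash
python3 -m handwheel '[[0,0,0,0,0,-0.001,0.03],[0,0,0,0,0,0,0.03],[0,0,0,0,0,0,0.03],[0,0,0,0,0,-0.02,0.03],[0,0,0,0,0,-0.04,0.03]]' 10
python3 -m handwheel '[[0,0,0,0,0,-0.06,0.05],[0,0,0,0,0,-0.06,0.05],[0,0,0,0,0,-0.06,0.05],[0,0,0,0,0,-0.04,0.05],[0,0,0,0,0,0,0.05]]'
cat > chk.py <<'E'
from h import *
np.set_printoptions(precision=4,suppress=True)
print(robot.get_state()['ee_pos'],robot.get_state()['force'])
c=shot('side','chk.png');W=cloud(c);X,Y,Z=np.moveaxis(W,-1,0)
yaw=.368;ux=np.array([np.cos(yaw),np.sin(yaw),0]);uy=np.array([-ux[1],ux[0],0]);L=(W-[.5187,.159,0]);a=L@ux;b=L@uy
k=(abs(a)<.03)&(abs(b)<.02)&(Z>.045)&(Z<.13);q=np.c_[a[k],b[k],Z[k]];print(len(q),np.percentile(q,[2,50,98],axis=0))
t=q[q[:,2]>q[:,2].max()-.006];print('top face',len(t),t.mean(0),t.min(0),t.max(0));f=q[(q[:,2]<.085)];print('face y',np.median(f[:,1]), np.polyfit(f[:,2],f[:,1],1) if len(f)>5 else '')
l=W[(X>.56)&(X<.66)&(Y>.08)&(Y<.3)&(Z>.12)&(Z<.31)]
cc=l.mean(0);n=np.linalg.svd(l-cc,full_matrices=False)[2][2];n*=np.sign(n[0]);print('lid',cc,n,'angle',np.pi/2-np.arcsin(n[2]))
tg=l[l[:,2]>.262];print('tongue',len(tg),tg.mean(0),tg.min(0),tg.max(0))
for n in('side',):
  for m in robot.mark_of(n,'lid_tongue')[:2]: print(m, W[tuple(np.int32(m['centre'][::-1]))])
E
python3 chk.py
```

```text
time_s: 12.6
ee_pos: [0.5195, 0.1593, 0.1177]
tcp_rot: [3.141, 0.003, 0.368]
force: [0.9, 0.4, 0.0]
grip_width: 0.0304
grip_force: 0.0
time_s: 13.22
ee_pos: [0.522, 0.1611, 0.3424]
tcp_rot: [3.139, -0.009, 0.368]
force: [-0.6, 0.1, -0.8]
grip_width: 0.0501
grip_force: 0.0
[0.522  0.1611 0.3424] [-0.5502  0.077  -0.7595]
349 [[-0.0163 -0.0043  0.0469]
 [ 0.0012  0.0055  0.0767]
 [ 0.018   0.0092  0.0974]]
top face 74 [-0.0001  0.0017  0.0957] [-0.0179 -0.0067  0.0935] [0.0181 0.0089 0.0995]
face y 0.005823822682556386 [-0.008   0.0062]
lid [0.5957 0.22   0.207 ] [ 0.9761  0.2073 -0.0648] angle 1.6356858268512726
tongue 96 [0.605  0.2003 0.2813] [0.5997 0.1834 0.2625] [0.6129 0.2099 0.2929]
{'centre': [279.2, 227.6], 'p': 0.72} [0.6025 0.1973 0.2868]
```

The blank is seated: its top is at z = 0.0957 (0.095 expected), it is centred within about 1 mm, and it is upright. The lid is at 1.636 rad. Next I'll refine the tongue position.

Run:
```python
from h import *
np.set_printoptions(precision=4,suppress=True)
yaw=.22;ux=np.array([np.cos(yaw),np.sin(yaw),0]);uy=np.array([-ux[1],ux[0],0]);hg=np.array([.596,.1918,.105])
src={'side':cloud(shot('side')),'top0':np.load('/tmp/top.npz')['W']}
for n,W in src.items():
    L=W-hg;a=L@ux;b=L@uy;z=L[...,2];k=(z>.152)&(z<.2)&(abs(a)<.05)&(abs(b)<.05)
    print(n,k.sum(),'x',np.percentile(a[k],[3,50,97]),'y',np.percentile(b[k],[3,50,97]),'z',z[k].max())
    k2=(z>.05)&(z<.135)&(abs(a)<.03)&(abs(b)<.11);print('  lid y',np.percentile(b[k2],[1,99]))
g=hg+.015*ux+.1694*np.array([0,0,1]);print('grip',g)
from plan import plan; plan(g+[0,0,.031],[np.pi,0,yaw])
```

```text
side 106 x [0.0065 0.0107 0.015 ] y [-0.0099  0.0109  0.0149] z 0.18738028326772094
  lid y [-0.0907  0.0981]
top0 78 x [0.0069 0.0091 0.0153] y [-0.0121 -0.0014  0.0104] z 0.18927107511310015
  lid y [-0.0948  0.0929]
grip [0.6106 0.1951 0.2744]
t 13.375 pos [0.5198 0.1595 0.3372] rpy [3.1402 0.0003 0.3676] F [ 0.1979 -0.0389  0.5615] w 0.04980421873856303 0.0
turn [0.0014 0.0002 0.1476] shift now-axes [ 0.0976 -0.0006  0.0317] goal-axes [ 0.0964 -0.0149  0.0318]
```

```bash
python3 -m handwheel '[[0,0,0.1476,0,0,0,0.05],[0,0,0,0.048,-0.008,0,0.05],[0,0,0,0.048,-0.008,0,0.05],[0,0,0,0,0,0,0.05]]'
python3 plan.py .6104 .1961 .2554 3.1416 0 .22
```

```text
time_s: 13.88
ee_pos: [0.6115, 0.1968, 0.3335]
tcp_rot: [-3.14, 0.005, 0.22]
force: [0.2, 0.4, 0.1]
grip_width: 0.0501
grip_force: 0.0
t 13.875 pos [0.6115 0.1968 0.3335] rpy [-3.1403  0.0048  0.2201] F [0.1622 0.4276 0.1035] w 0.05008735459418515 0.0
turn [-0.0013  0.0048  0.0001] shift now-axes [-0.0009  0.0005  0.0781] goal-axes [-0.0012  0.0004  0.0781]
```

```bash
python3 -m handwheel '[[0,0,0,0,0,0.03,0.05],[0,0,0,0,0,0.03,0.05],[0,0,0,0,0,0.018,0.05],[0,0,0,0,0,0,0.03],[0,0,0,0,0,0,0.02]]' 8
python3 plan.py .6104 .1961 .2554 3.1416 0 .22
python3 -m handwheel '[[0,0,0,0,0,0,0.015],[0,0,0,0,0,0,0.015],[0,0,0,0,0,0,0.015]]' 10
python3 chk.py | tail -4
```

```text
time_s: 14.5
ee_pos: [0.6111, 0.1965, 0.2606]
tcp_rot: [3.141, -0.002, 0.22]
force: [-0.3, -0.2, -0.1]
grip_width: 0.0347
grip_force: 0.0
t 14.5 pos [0.6111 0.1965 0.2606] rpy [ 3.1408 -0.0021  0.2199] F [-0.3032 -0.1517 -0.0608] w 0.03469054578815898 0.0
turn [ 0.0008 -0.0021 -0.0001] shift now-axes [-0.0007  0.0002  0.0052] goal-axes [-0.0007  0.0002  0.0052]
time_s: 14.88
ee_pos: [0.6119, 0.1953, 0.2609]
tcp_rot: [3.139, -0.003, 0.219]
force: [0.7, -3.8, 5.5]
grip_width: 0.0241
grip_force: 10.0
face y 0.0058193044835486785 [-0.0226  0.0072]
lid [0.5927 0.2327 0.1972] [ 0.975   0.2092 -0.075 ] angle 1.6458306539821086
tongue 38 [0.6057 0.2214 0.2745] [0.5949 0.2136 0.2657] [0.6163 0.2257 0.2818]
{'centre': [278.0, 228.3], 'p': 0.57} [0.5812 0.2829 0.3535]
```

The tongue is gripped at 24.1 mm. The fingers pivot on its side edges, so the tool stays vertical along the arc. I'll work out the arc steps.

```bash
python3 - <<'E'
import numpy as np
r=.1757;f=np.r_[np.arange(1.6637,.03,-.1),.028]
for a,b in zip(f[:-1],f[1:]): print(round(a,3),round(r*(np.cos(a)-np.cos(b)),4),round(r*(np.sin(a)-np.sin(b)),4))
E
cat > arc.py <<'E'
from h import *
s=robot.get_state();p=s['ee_pos']+[0,0,.019]-np.array([.596,.1918,.105]);ux=np.array([np.cos(.22),np.sin(.22),0]);uy=np.array([-ux[1],ux[0],0])
x=p@ux;print('polar',round(np.arctan2(p[2],-x),4),'r',round(np.hypot(p[2],x),4),'y',round(p@uy,4),'F',s['force'].round(1),'w',s['grip_width'],s['tcp_rot'].round(3))
E
python3 arc.py
```

```text
1.664 -0.0175 -0.0008
1.564 -0.0175 0.001
1.464 -0.0173 0.0027
1.364 -0.017 0.0045
1.264 -0.0165 0.0061
1.164 -0.0158 0.0078
1.064 -0.0149 0.0093
0.964 -0.0139 0.0107
0.864 -0.0128 0.0121
0.764 -0.0115 0.0133
0.664 -0.0101 0.0144
0.564 -0.0086 0.0153
0.464 -0.0071 0.0161
0.364 -0.0054 0.0167
0.264 -0.0037 0.0172
0.164 -0.002 0.0174
0.064 -0.0003 0.0063
polar 1.6637 r 0.1757 y -0.0001 F [ 0.3 -4.4  6.3] w 0.0237938609504834 [ 3.139e+00 -3.000e-03  2.190e-01]
```

```bash
python3 -m handwheel '[[0,0,0,-0.0175,0,-0.0008,0.015],[0,0,0,-0.0175,0,0.001,0.015],[0,0,0,-0.0173,0,0.0027,0.015],[0,0,0,0,0,0,0.015]]'
python3 arc.py
```

```text
time_s: 15.48
ee_pos: [0.5588, 0.1833, 0.2564]
tcp_rot: [3.138, 0.0, 0.219]
force: [-1.3, -4.5, 0.4]
grip_width: 0.024
grip_force: 10.0
polar 1.3506 r 0.1746 y -0.0002 F [-1.3 -4.5  0.4] w 0.023968481849464894 [3.138 0.    0.219]
```

```bash
python3 -m handwheel '[[0,0,0,-0.017,0,0.0045,0.015],[0,0,0,-0.0165,0,0.0061,0.015],[0,0,0,-0.0158,0,0.0078,0.015],[0,0,0,-0.0149,0,0.0093,0.015],[0,0,0,0,0,0,0.015]]'
python3 arc.py
python3 - <<'E'
from h import *
c=shot('side');cv2.imwrite('pics/lid.png',cv2.resize(c['color'][190:370,230:430],(600,540)))
E
```

```text
time_s: 16.1
ee_pos: [0.4967, 0.1693, 0.2279]
tcp_rot: [3.139, 0.0, 0.219]
force: [3.7, -3.6, -3.9]
grip_width: 0.0239
grip_force: 10.0
polar 0.9483 r 0.1746 y -0.0003 F [ 3.7 -3.6 -3.9] w 0.02387830764687247 [3.139 0.    0.219]
```

View pics/lid.png

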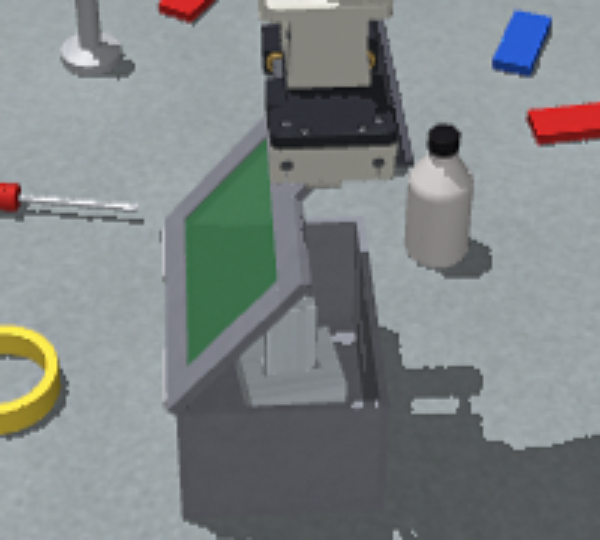

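The picture shows the lid about half down, with its tongue held between the fingers. The blank is upright in the jig at (290,335) and the jar is clear. I'll continue the arc.

```bash
python3 -m handwheel '[[0,0,0,-0.0139,0,0.0107,0.015],[0,0,0,-0.0128,0,0.0121,0.015],[0,0,0,-0.0115,0,0.0133,0.015],[0,0,0,-0.0101,0,0.0144,0.015],[0,0,0,0,0,0,0.015]]'
python3 arc.py
```

```text
time_s: 16.77
ee_pos: [0.4513, 0.159, 0.1778]
tcp_rot: [3.139, -0.002, 0.219]
force: [4.1, -5.4, -3.2]
grip_width: 0.0238
grip_force: 10.0
polar 0.554 r 0.1745 y -0.0004 F [ 4.1 -5.4 -3.2] w 0.02376659988140237 [ 3.139e+00 -2.000e-03  2.190e-01]
```

```bash
python3 -m handwheel '[[0,0,0,-0.0086,0,0.0153,0.015],[0,0,0,-0.0071,0,0.0161,0.015],[0,0,0,-0.0054,0,0.0167,0.015],[0,0,0,0,0,0,0.015]]'
python3 arc.py
```

```text
time_s: 17.27
ee_pos: [0.4318, 0.1547, 0.13]
tcp_rot: [3.14, -0.003, 0.219]
force: [5.9, -5.6, -2.9]
grip_width: 0.0238
grip_force: 10.0
polar 0.2557 r 0.174 y -0.0004 F [ 5.9 -5.6 -2.9] w 0.023842441692008342 [ 3.14e+00 -3.00e-03  2.19e-01]
```

Last 0.23 rad, slower, with a light press at the end.

```bash
python3 -m handwheel '[[0,0,0,-0.002,0,0.012,0.015],[0,0,0,-0.0018,0,0.012,0.015],[0,0,0,-0.001,0,0.01,0.015],[0,0,0,0,0,0.004,0.015],[0,0,0,0,0,0,0.015]]'
python3 arc.py
```

```text
time_s: 17.9
ee_pos: [0.4275, 0.1537, 0.0932]
tcp_rot: [3.139, -0.004, 0.219]
force: [4.3, -6.9, 4.2]
grip_width: 0.0242
grip_force: 10.0
polar 0.0415 r 0.1729 y -0.0004 F [ 4.3 -6.9  4.2] w 0.024150528946357608 [ 3.139 -0.004  0.219]
```

```bash
python3 -m handwheel '[[0,0,0,0,0,0.002,0.015],[0,0,0,0,0,0.001,0.015],[0,0,0,0,0,0,0.015]]'
python3 arc.py
python3 - <<'E'
from h import *
c=shot('side');W=cloud(c);L=W-[.596,.1918,.105];a=L@[np.cos(.22),np.sin(.22),0];b=L@[-np.sin(.22),np.cos(.22),0];z=L[...,2]
k=(a<-.01)&(a>-.13)&(abs(b)<.085)&(z>-.02)&(z<.05);A=np.c_[a[k],b[k],np.ones(k.sum())];print(k.sum(),np.linalg.lstsq(A,z[k],rcond=None)[0])
E
```

```text
time_s: 18.27
ee_pos: [0.4277, 0.1538, 0.0908]
tcp_rot: [3.138, -0.004, 0.218]
force: [1.9, -7.7, 10.5]
grip_width: 0.024
grip_force: 10.0
polar 0.0277 r 0.1726 y -0.0004 F [ 1.9 -7.7 10.5] w 0.024032592452862524 [ 3.138 -0.004  0.218]
3305 [0.00266816 0.00052857 0.00801275]
```

The lid is closed: the plane fit gives 0.003 rad of slope, and its top is 8 mm above the rim. I'll release and retreat.

```bash
python3 -m handwheel '[[0,0,0,0,0,0,0.05],[0,0,0,0,0,0,0.05],[0,0,0,0,0,0,0.05],[0,0,0,0,0,-0.02,0.05],[0,0,0,0,0,-0.04,0.05]]'
python3 -m handwheel '[[0,0,0,-0.02,0,-0.05,0.05],[0,0,0,-0.02,0,-0.05,0.05],[0,0,0,0,0,-0.04,0.05],[0,0,0,0,0,0,0.05]]'
python3 - <<'E'
from h import *
c=shot('side','end.png');W=cloud(c);L=W-[.596,.1918,.105];a=L@[np.cos(.22),np.sin(.22),0];b=L@[-np.sin(.22),np.cos(.22),0];z=L[...,2]
k=(a<-.01)&(a>-.13)&(abs(b)<.085)&(z>-.02)&(z<.05);A=np.c_[a[k],b[k],np.ones(k.sum())];print(k.sum(),np.linalg.lstsq(A,z[k],rcond=None)[0],robot.get_state()['force'])
E
```

```text
time_s: 18.95
ee_pos: [0.423, 0.1546, 0.1485]
tcp_rot: [-3.141, 0.004, 0.221]
force: [-0.3, -0.7, 1.8]
grip_width: 0.0499
grip_force: 0.0
time_s: 19.45
ee_pos: [0.3874, 0.1468, 0.2919]
tcp_rot: [3.139, -0.007, 0.22]
force: [-0.3, -1.4, -0.2]
grip_width: 0.05
grip_force: 0.0
3309 [ 1.12944016e-03 -1.90766464e-05  7.93924588e-03] [-0.32596222 -0.51150556 -0.91805358]
```

View pics/end.png

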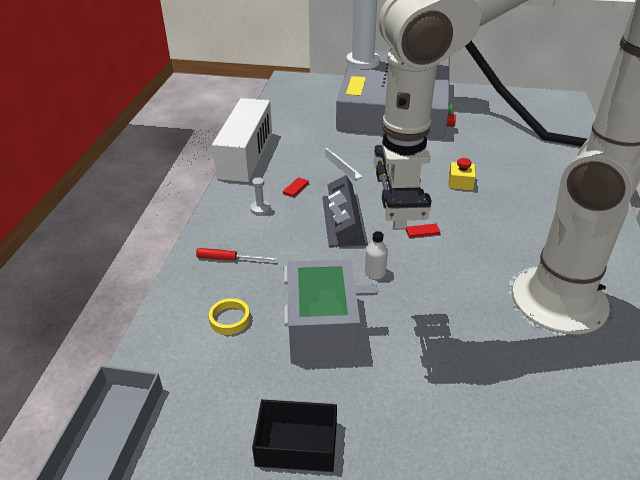

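The lid is closed at (322,295). The two other blanks are still in the rack at (338,208), the bystanders in view haven't moved (the gripper hides the mug), and the gripper is clear. I'll hand in.

```bash
python3 -c "
from plant import robot
print(robot.hand_in())"
```

```text
the job is handed in; nothing more can be done
None
```

The plain blank stands at the bottom of the jig's slot, the lid was lowered under control to fully closed, and the job is handed in (the hand-in call returned no verdict).

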